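# Put the tape tray away in the roll-top dust box

### The job

Roll the dust box's cover right back by its bar, slide the tray with the roll of masking tape up over the sill and in until it stands against the stop at the back, then roll the cover down fully shut. Keep the tray down on the surfaces instead of carrying it, keep the masking tape lying in it, and do not shove the box (it just stands on the bench) or disturb the pine block and the roll of black tape.

Things in the scene. Friction and masses are not known exactly. Their poses are not given: they have to be found in the camera images.
- dust_box: Grey sheet-metal roll-top box, 4.1 kg, loose on the bench, 260 deep (x, without sill) x 158 wide (y) x 180 mm high. Origin on the bench under the cover's axis, half-way across; +x points into the box from its open front, z up. Two upright side walls, 8 mm thick, 142 mm apart, outline round (radius 130 mm about the axis). A fixed hood covers the rear half, from x = -5 mm at the top to the back.
- axis (a point): Middle of the axis on which the cover rolls: 50 mm above the box's origin, along the box's y; axes as the box's. With the cover rolled back the box's front half (x < 0) is open in front and above.
- sill (a point): Top edge of the bevelled sill, at the box's x = -125 mm, mid-width, 6 mm above the bench. The sill rises from the bench over 30 mm (x = -155 to -125 mm) to the box's floor, which is level, 6 mm above the bench, behind it.
- stop_face (a point): Middle of the front face of the low stop bar that lies across the box's floor: box x = +45 mm, 15 mm above the bench; the bar's top is 24 mm above the bench. Axes as the box's.
- cover (a joint): Turn of the cover (rad): 0 fully shut on its end stop, growing as the bar rolls up and back, at most 1.7. Cover: a curved band of 16 aluminium slats, outer radius 119 mm about the axis, in circular tracks, 0.25 kg; it stays where it is left and takes about 1 to 4.5 N at the bar to move.
- pull_bar (a point): Middle of the cover's round pull bar: 12 mm thick, 112 mm long along the box's y, on two posts 96 mm apart; 160 mm from the axis, 35 mm clear of the slats. When shut it is in front, 12 degrees above the axis' level; as the cover turns it goes up and back about the axis by cover. Axes: the cover's, equal to the box's when shut.
- tray_center (a point): Middle of the plywood tray, 32.5 mm above its underside: 130 (x) x 118 (y) mm, floor 5 mm, low rim 20 mm high, underside bevelled at both ends (8 mm long, 4 mm high). +x is the end that goes first into the box, y across. Tray 0.20 kg. Standing against the stop its centre lies at x = -20 mm in the box's frame.
- grip_plate (a point): Point on the tray's upright wooden grip plate: on its centre line, 45 mm above the tray's underside, 60 mm behind the tray's centre (x = -60 mm). The plate is 10 mm thick (x), 40 mm wide (y), its top 65 mm above the tray's underside, its outer face is the tray's outer end at x = -65 mm. Axes as the tray's.
- roll_center (a point): Middle of the large roll of masking tape that lies flat in the tray: 104 mm across, 25 mm high, 0.15 kg, axis z.
- pine_block: Bystander: loose pine block 47 x 125 x 37 mm; origin under its centre.
- black_tape: Bystander: loose roll of black tape lying flat, 64 mm across, 19 mm high; origin under its centre.
There are look-alikes about, which are no part of the job. There is more than one size of the part that bears roll_center; the job needs the middle-sized.

How it is judged:
On the way, in this order (a step that is already met when the one before it is completed fails the run):
1. the cover is rolled well open (over 1.2 rad) (value of joint cover above 1.2 rad), for 0.2 s.
2. with the cover still open (over 1.0 rad), the tray is in the box against the back stop (within 4 mm) (value of joint cover above 1 rad and x of tray_center in the frame of dust_box above -0.024 m), for 0.2 s.
At the end, for the whole second after the job is handed in: Cover fully shut (within 0.02 rad, 3 mm at the bar) and at rest; the tray flat on the box's floor against the back stop (within 4 mm); the roll lying flat in the tray (value of joint cover below 0.02 rad and x of tray_center in the frame of dust_box between -0.024 and -0.01 m and z of tray_center in the frame of dust_box below 0.045 m and y of tray_center in the frame of dust_box between -0.02 and 0.02 m and horizontal distance between roll_center and tray_center below 0.02 m and angle between roll_center's own z axis and vertical below 0.1 rad and velocity of joint cover below 0.02 rad/s); the robot touches nothing.
It fails at once if the box is shoved more than 15 mm (distance of dust_box from where it was at the start of the episode above 0.015 m).
It fails at once if the tray is lifted more than about 25 mm (height (world z) of tray_center above 0.06 m).
It fails at once if the roll is tipped (angle between roll_center's own z axis and vertical above 0.35 rad).
It fails at once if the pine block is moved more than 20 mm (distance of pine_block from where it was at the start of the episode above 0.02 m).
It fails at once if the roll of black tape is moved more than 20 mm (distance of black_tape from where it was at the start of the episode above 0.02 m).
It also fails if it takes over 72 s, if anything falls off the work surface, if the arm or the gripper's body presses on something with over 40 N, if the wrist force passes 120 N, or if a joint passes its speed limit or range.

### The arm

A 6-joint arm with a two-finger parallel gripper is mounted at the origin on the work surface; the furniture and walls round the work are solid. World frame = base frame: x ahead of the robot, y to its left, z up, the work surface at z = 0. Lengths are in m, angles in rad, forces in N, time in s.
With the tool pointing down it reaches from about 0.425 to 0.925 m from the base axis. Payload 12.5 kg.
Tool frame: the origin (TCP) lies at the centre of the arm's flange, where the gripper is bolted on; the fingertips stand 173 mm ahead of it and the grasp point (between the pads) lies r.tcp_to_grasp ahead of it (r.tcp_to_grasp is the distance from the TCP to the grasp point, in m); z points along the fingers, y is the direction in which the jaws open and shut (so a half turn about z gives the same grasp; the last joint's range is limited). The gripper opens to 85 mm and grips with 20 to 120 N. Pads are 22 mm wide; open, the fingers measure 114 mm over their backs; the gripper's body (76 mm by 85 mm) begins 54 mm behind the grasp point. The pads swing forward as they close: fully open they stand 13 mm farther back than shut.
Start: joints at [-1.31, 0.491, 1.559, -0, 1.092, -0.106], TCP at [0.224, -0.583, 0.405] pointing down, gripper open.
Joint ranges: [-3.1, 3.1], [-0.84, 2.19], [0.05, 2.79], [-1.13, 4.28], [0.06, 2.93], [-2.69, 2.69]. Speed limits (rad/s): [2.22, 2.22, 2.79, 3.14, 3.14, 3.14].

### API

Orientations are given as a unit quaternion [x, y, z, w].
In Python, from bench import r gives the robot as it stands.
- The arm moves only by the tool send_rows, never from a script. Its argument "plan" is a list of rows, each a list of 3 entries, a list of its own where there are three numbers: the shift along the tool's x, y, z in m, then the turn about the tool's z in degrees, then the finger opening in m, from 0 to 0.0854. In form: [[[tx, ty, tz], yaw, claw], ...]. A call has 1 to 5 rows; each row shifts and turns the commanded pose from where the row before left it, along the tool's axes as they then stand; what a row does not reach is not made up. A row lasts 1/12 s, in which the tool goes at most 41.7 mm and 7.16 degrees, less where a joint would pass 70% of its speed; a pose out of reach is approached as far as the arm can. A call is refused whole if a number of a shift passes 0.0417 or a number of a turn 7.16, either way. A call with a gripper value outside its range is refused whole. The fingers move at their own pace and stop on an object; "force" is the grip in N (left out, the last holds). Time passes only in rows, so rows that do not move let the fingers close. It gives the time, the measured TCP pose, the force and the opening at its end, in the units of the state.
- r.get_obs(): the state, without advancing time (a new reading comes with each control period).
- r.camera(name): name is "side" or "top" or "wrist"; returns a dict with "color" (384x512x3 uint8, red, green, blue), "z_map" (384x512 float32, m along the optical axis (not along the pixel's ray), 0 where there is no reading), "fov_y" (degrees; the focal length in pixels is half the picture's height over the tangent of half this angle, whatever the lens; pixels are square), "cx", "cy" (the principal point, pixels), "world_from_camera" (4x4, takes a point from camera to world coordinates). Camera axes: x right, y down, z forward; pixel columns grow to the right and rows downward; lengths in m; the calibration is good to about 2 mm. A picture is of the moment at which its call begins.
- r.finish_job(): hands the job in, once; it reports no verdict.
The state is a dict: "time": time; "joints": joint angles; "qvel": joint speeds; "joint_torque": joint torques, N m; "eef_pos": TCP position; "ee_rot": TCP orientation; "force": force on the tool from outside, world axes, zero at the start; "torque": the same for the moment, N m; "gripper_width": finger opening in m.
Only numpy, scipy, OpenCV 4.12 (cv2) and the standard library are available. Lean on these libraries where they do the work, as an engineer would, in place of code of your own. Each camera call takes 0.05 s, during which the arm holds its last target. There are 200 camera calls.

## Working session

There is one attempt and no reset: what is moved stays moved. The work goes in short steps, Python scripts to look and compute and a tool call to move; the robot and the scene stay as the last step left them, time stands still between calls to the robot, and variables do not carry over. Pictures are saved under pics/ and viewed, about 8 in all and at most 12, crops included, and the job is handed in when it is done.

Besides the shell and the picture viewer there is one more tool, called as name(argument=value, ...), one argument or row to a line, values as JSON. send_rows: Moves the arm, as the interface text tells. Its arguments: {"type":"object","properties":{"plan":{"type":"array","items":{"type":"array"}},"force":{"type":"number"}},"required":["plan"]}

```bash
ls; mkdir -p pics; python3 - <<'E'
from bench import r
import cv2,numpy as np
o=r.get_obs();print(o,r.tcp_to_grasp)
for n in("top","side"):
    c=r.camera(n);np.savez(f"{n}0.npz",**c);cv2.imwrite(f"pics/{n}0.png",c["color"][:,:,::-1]);print(n,c["fov_y"],c["cx"],c["cy"],c["world_from_camera"].round(3).tolist())
a=cv2.imread("pics/top0.png");b=cv2.imread("pics/side0.png")
E
```

```text
pics
{'time': 0.0, 'joints': array([-1.30960969e+00,  4.91589268e-01,  1.55952918e+00, -6.62141647e-06,
        1.09169174e+00, -1.05615079e-01]), 'qvel': array([ 0.00058674, -0.00117343,  0.00044954,  0.00146463, -0.00114728,
        0.00044584]), 'joint_torque': array([ 9.26243847e-04, -6.18453026e+01, -2.61591733e+01, -9.61572300e-05,
        3.97908414e-03, -1.43880743e-05]), 'eef_pos': array([ 0.22414359, -0.58337044,  0.4040817 ]), 'ee_rot': array([ 9.83228689e-01,  1.82375914e-01, -5.02340283e-05, -6.06700719e-04]), 'force': array([0.49800821, 1.10459589, 0.19553244]), 'torque': array([ 0.01618887,  0.07089226, -0.02691634]), 'gripper_width': 0.08530768484122365} 0.1547
top 44.869003870390834 252.58127208021395 198.73232032557968 [[-0.029, -0.995, 0.096, 0.391], [-1.0, 0.029, -0.001, 0.018], [-0.001, -0.096, -0.995, 1.482], [0.0, 0.0, 0.0, 1.0]]
side 42.39246920818864 253.60467855965342 187.38178933267827 [[-0.132, 0.871, -0.473, 1.17], [0.991, 0.111, -0.073, 0.104], [-0.011, -0.478, -0.878, 1.284], [0.0, 0.0, 0.0, 1.0]]
```

View pics/top0.png

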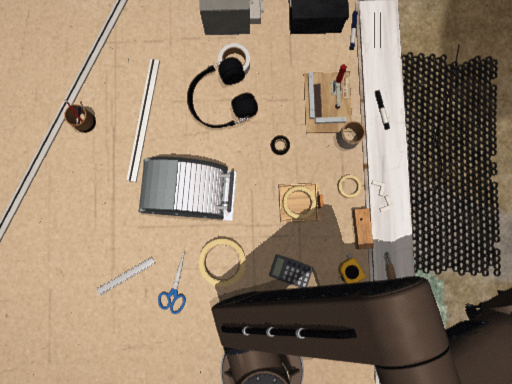

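View pics/side0.png

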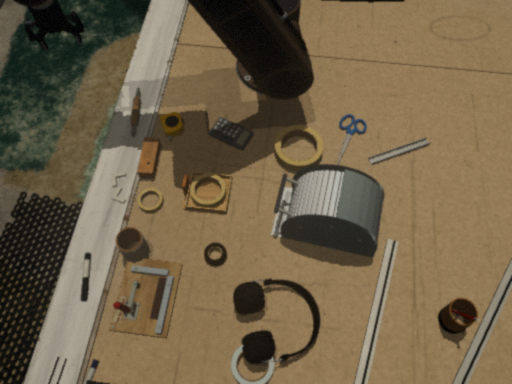

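The top view shows the box at (185,187) with its open front to the right (world -y). The tray with its roll is at (298,202), grip plate at (321,201). The pine block is at (362,228) and the black tape at (280,145). Next I'll measure them.

```bash
cat > h.py <<'E'
import numpy as np,cv2
def cloud(c):
    h,w=c["z_map"].shape;f=h/2/np.tan(np.radians(c["fov_y"])/2)
    u,v=np.meshgrid(np.arange(w),np.arange(h));z=c["z_map"]
    p=np.stack([(u-c["cx"])/f*z,(v-c["cy"])/f*z,z],-1);T=np.array(c["world_from_camera"])
    P=p@T[:3,:3].T+T[:3,3];P[z<=0]=np.nan;return P
def rect(P,m):
    q=P[m][:,:2].astype(np.float32)
    return np.round(np.array(cv2.minAreaRect(q)[0]),4),np.round(cv2.minAreaRect(q)[1],4),round(cv2.minAreaRect(q)[2],1),len(q)
E
python3 - <<'E'
from h import *
for n in("top","side"):
    c=dict(np.load(n+"0.npz"));P=cloud(c);X,Y,Z=P[...,0],P[...,1],P[...,2]
    print(n,"bench z",np.nanmedian(Z[np.abs(Z)<.02]))
    box=(X>.3)&(X<.6)&(Y>.02)&(Y<.4)
    print("box all",rect(P,box&(Z>.03)&(Z<.25)));
    for lo,hi in((.03,.05),(.07,.1),(.15,.17),(.165,.19)): print(lo,rect(P,box&(Z>lo)&(Z<hi)) if (box&(Z>lo)&(Z<hi)).sum()>5 else 0)
    # wall tops / bar
    v,u=np.where(box&(Z>.03)); print("pix",u.min(),u.max(),v.min(),v.max())
    tr=(X>.3)&(X<.52)&(Y>-.26)&(Y<-.02)
    for lo,hi in((.012,.05),(.014,.024),(.05,.08)):
        m=tr&(Z>lo)&(Z<hi)
        if m.sum()>5: print("tray",lo,rect(P,m),np.nanmedian(P[m],0).round(3))
    m=(X>.5)&(X<.65)&(Y>-.12)&(Y<0)&(Z>.01)&(Z<.04)
    if m.sum()>5:print("black",rect(P,m))
    m=(X>.2)&(X<.45)&(Y>-.4)&(Y<-.27)&(Z>.02)&(Z<.06)
    if m.sum()>5:print("pine",rect(P,m))
t=cv2.imread("pics/top0.png")[130:240,120:390];s=cv2.imread("pics/side0.png")[110:270,130:400]
t=cv2.resize(t,None,fx=2.7,fy=2.7,interpolation=2);s=cv2.resize(s,(t.shape[1],300),interpolation=2)
cv2.imwrite("pics/crop1.png",np.vstack([t,s])[:600])
E
```

```text
top bench z 0.0004550916469089339
box all (array([0.4502, 0.2049]), array([0.2995, 0.3201]), 0.0, 4178)
0.03 (array([0.4106, 0.1815]), array([0.2966, 0.2778]), 21.4, 559)
0.07 (array([0.5435, 0.231 ]), array([0.2524, 0.1285]), 85.1, 219)
0.15 (array([0.5375, 0.2355]), array([0.1247, 0.1689]), 0.1, 1320)
0.165 (array([0.5394, 0.239 ]), array([0.1193, 0.1209]), 89.0, 1176)
pix 138 245 172 274
tray 0.012 (array([ 0.4099, -0.1461]), array([0.228 , 0.2195]), 89.9, 700) [ 0.403 -0.108  0.019]
tray 0.014 (array([ 0.4092, -0.1487]), array([0.2174, 0.2217]), 0.1, 339) [ 0.33  -0.098  0.017]
tray 0.05 (array([ 0.5088, -0.1923]), array([0.0217, 0.0086]), 0.2, 28) [ 0.509 -0.192  0.063]
black (array([ 0.5379, -0.0932]), array([0.0513, 0.0744]), 88.3, 188)
pine (array([ 0.3564, -0.3349]), array([0.1872, 0.1297]), 0.1, 797)
side bench z 0.0002415052608939483
box all (array([0.45  , 0.2023]), array([0.3   , 0.3188]), 0.0, 4498)
0.03 (array([0.3898, 0.1144]), array([0.1433, 0.1793]), 89.9, 535)
0.07 (array([0.5469, 0.2267]), array([0.2558, 0.1309]), 84.0, 207)
0.15 (array([0.5365, 0.2335]), array([0.167, 0.127]), 90.0, 1529)
0.165 (array([0.5419, 0.2273]), array([0.1323, 0.1229]), 83.2, 1346)
pix 274 383 133 226
tray 0.012 (array([ 0.4098, -0.1485]), array([0.2234, 0.2196]), 89.8, 759) [ 0.46  -0.116  0.019]
tray 0.014 (array([ 0.4097, -0.1479]), array([0.2221, 0.2192]), 89.8, 359) [ 0.339 -0.109  0.017]
tray 0.05 (array([ 0.5082, -0.1968]), array([0.0223, 0.0107]), 2.3, 31) [ 0.508 -0.195  0.063]
black (array([ 0.539 , -0.0954]), array([0.0753, 0.0491]), 0.7, 249)
pine (array([ 0.3524, -0.3347]), array([0.1954, 0.1297]), 0.3, 696)
```

View pics/crop1.png

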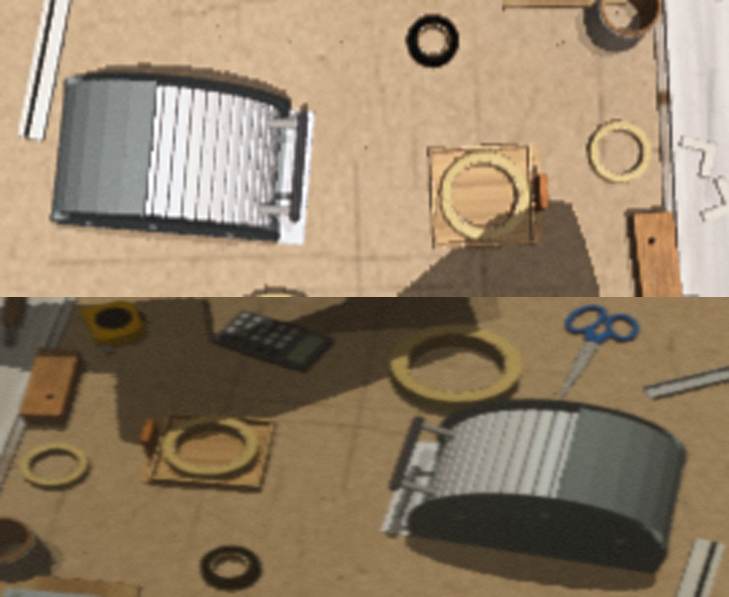

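The crop shows the box yawed a few degrees, with its bar at crop (300,165). I'll fit the slat cylinder, the bar and the tray with tighter masks.

```bash
python3 - <<'E'
from h import *
from scipy.optimize import least_squares
S=[];W=[];B=[];T=[];Rl=[];G=[];K=[]
for n in("top","side"):
    c=dict(np.load(n+"0.npz"));P=cloud(c);X,Y,Z=P[...,0],P[...,1],P[...,2]
    hsv=cv2.cvtColor(c["color"],cv2.COLOR_RGB2HSV)
    box=(X>.4)&(X<.68)&(Y>.0)&(Y<.42)
    s=box&(Z>.1)&(Z<.175)&(hsv[...,1]<50)&(hsv[...,2]>150 if n=="top" else hsv[...,2]>110)&(Y<.26)
    S.append(P[s]);W.append(P[box&(Z>.13)&(Z<.2)])
    b=box&(Z>.07)&(Z<.105)&(Y<.13);B.append(P[b]);print(n,"slat",s.sum(),"bar",rect(P,b))
    t=(X>.425)&(X<.60)&(Y>-.25)&(Y<-.04)
    m=t&(Z>.010)&(Z<.03)&(hsv[...,1]>60);q=P[m];
    lab=cv2.connectedComponentsWithStats(m.astype(np.uint8))
    k=1+np.argmax(lab[2][1:,4]);m=lab[1]==k;print(" tray",rect(P,m))
    m=t&(Z>.024)&(Z<.035);print(" roll",rect(P,m))
    m=t&(Z>.058)&(Z<.075);print(" plate",rect(P,m))
    m=(X>.35)&(X<.5)&(Y>-.38)&(Y<-.25)&(Z>.03)&(Z<.045);print(" pine",rect(P,m))
    m=(X>.5)&(X<.75)&(Y>-.15)&(Y<0)&(Z>.012)&(Z<.03)&(hsv[...,2]<80);print(" black",rect(P,m))
for S_,W_,B_ in((S[0],W[0],B[0]),(S[1],W[1],B[1]),(np.vstack(S),np.vstack(W),np.vstack(B))):
    def res(a):
        d=np.array([-np.sin(a[1]),np.cos(a[1])]);s=S_[:,:2]@d-a[0];return np.hypot(s,S_[:,2]-.05)-.119
    f=least_squares(res,[.22,.05],loss="soft_l1",f_scale=.003);yaw=f.x[1]
    d=np.array([-np.sin(yaw),np.cos(yaw)]);l=np.array([np.cos(yaw),np.sin(yaw)])
    lat=W_[:,:2]@l;print("axis s",f.x,"rms",np.sqrt(np.mean(f.fun**2)),"lat",np.percentile(lat,[.3,2,98,99.7]).round(4))
    print(" bar s,z",np.median(B_[:,:2]@d)-f.x[0],np.median(B_[:,2]),"barlat",np.percentile(B_[:,:2]@l,[1,99]))
E
```

```text
top slat 1977 bar (array([0.5494, 0.1087]), array([0.0369, 0.1575]), 86.7, 268)
 tray (array([ 0.5166, -0.1284]), array([0.1182, 0.1206]), 0.5, 534)
 roll (array([ 0.5166, -0.1283]), array([0.121 , 0.1146]), 89.6, 389)
 plate (array([ 0.5166, -0.1931]), array([0.0373, 0.0093]), 2.1, 39)
 pine (array([ 0.428 , -0.3255]), array([0.1247, 0.0481]), 2.8, 580)
 black (array([ 0.7016, -0.0768]), array([0.058 , 0.0586]), 87.5, 159)
side slat 1930 bar (array([0.5497, 0.1044]), array([0.1624, 0.0509]), 0.1, 312)
 tray (array([ 0.5164, -0.135 ]), array([0.1231, 0.1282]), 0.7, 755)
 roll (array([ 0.5215, -0.134 ]), array([0.1205, 0.1137]), 80.7, 459)
 plate (array([ 0.5171, -0.1963]), array([0.04  , 0.0107]), 2.5, 48)
 pine (array([ 0.4285, -0.3291]), array([0.1274, 0.0481]), 3.4, 559)
 black (array([ 0.6326, -0.1002]), array([0.2065, 0.0722]), 10.2, 298)
axis s [ 0.28835492 -0.10483971] rms 0.004753162712209392 lat [0.4561 0.4575 0.6111 0.6136]
 bar s,z -0.11337581415104223 0.09307372190902696 barlat [0.45655459 0.61166599]
axis s [ 0.2907365  -0.11509769] rms 0.0036114206250852936 lat [0.4522 0.4558 0.6114 0.6126]
 bar s,z -0.11293212682067444 0.09477389328186081 barlat [0.45810395 0.61236413]
axis s [ 0.2894084  -0.10978344] rms 0.00427226529990717 lat [0.4545 0.4567 0.6124 0.6138]
 bar s,z -0.11298097515101752 0.09362436045697797 barlat [0.45697078 0.61297788]
```

Estimates so far:
- **Box:** axis at about (0.562, 0.231), heading (0.105, 0.994).
- **Bar:** middle at about (0.545, 0.076, 0.083).
- **Tray:** centre at about (0.517, -0.131), yaw about 0.

I'll move above the bar and look from there.

send_rows(
  plan=[
    [[0.0268, -0.025, 0], 0, 0.06],
    [[0.0268, -0.025, 0], 0, 0.06],
    [[0.0268, -0.025, 0], 0, 0.05],
    [[0.0268, -0.025, 0], 0, 0.05],
    [[0.0268, -0.025, 0], 0, 0.05],
  ],
)

```text
time: 0.52
eef_pos: [0.3047, -0.4171, 0.4044]
ee_rot: [0.983, 0.182, -0.0, -0.0]
force: [1.0, -0.6, 0.1]
gripper_width: 0.05
```

send_rows(
  plan=[
    [[0.0268, -0.025, 0], 0, 0.05],
    [[0.0268, -0.025, 0], 0, 0.05],
    [[0.0268, -0.025, 0], 0, 0.05],
    [[0.0268, -0.025, 0], 0, 0.05],
    [[0.0268, -0.025, 0], 0, 0.05],
  ],
)

```text
time: 0.93
eef_pos: [0.385, -0.2522, 0.4046]
ee_rot: [0.983, 0.182, -0.0, -0.0]
force: [0.7, -0.6, 0.6]
gripper_width: 0.05
```

send_rows(
  plan=[
    [[0.0268, -0.025, 0], 0, 0.05],
    [[0.0268, -0.025, 0], 0, 0.05],
    [[0.0268, -0.025, 0], 0, 0.05],
    [[0.0268, -0.025, 0], 0, 0.05],
    [[0.0268, -0.025, 0], 0, 0.05],
  ],
)

```text
time: 1.35
eef_pos: [0.4653, -0.0874, 0.4046]
ee_rot: [0.983, 0.182, -0.0, 0.0]
force: [-0.3, -1.1, 0.8]
gripper_width: 0.05
```

send_rows(
  plan=[
    [[0.0268, -0.025, 0], 0, 0.05],
    [[0.0268, -0.025, 0], 0, 0.05],
    [[0.0268, -0.025, 0], 0, 0.05],
    [[0.0268, -0.025, 0], 0, 0.05],
    [[0.0268, -0.025, 0], 0, 0.05],
  ],
)

```text
time: 1.77
eef_pos: [0.5456, 0.0775, 0.4045]
ee_rot: [0.983, 0.182, -0.0, 0.0]
force: [-0.4, 0.3, -0.0]
gripper_width: 0.0502
```

send_rows(
  plan=[
    [[0, 0, 0], 5.4, 0.04],
    [[0, 0, 0], 5.4, 0.04],
    [[0, 0, 0], 5.4, 0.04],
    [[0, 0, 0], 5.4, 0.04],
    [[0, 0, 0], 5.4, 0.04],
  ],
)

```text
time: 2.18
eef_pos: [0.5452, 0.0757, 0.4044]
ee_rot: [0.999, -0.054, -0.0, 0.0]
force: [-0.2, 0.4, -0.5]
gripper_width: 0.04
```

```bash
python3 - <<'E'
from bench import r
from h import *
o=r.get_obs();print({k:np.round(o[k],4) for k in("time","joints","eef_pos","ee_rot","force","gripper_width")})
c=r.camera("wrist");np.savez("w1.npz",**c);cv2.imwrite("pics/w1.png",c["color"][:,:,::-1]);print(np.round(c["world_from_camera"],3))
P=cloud(c);X,Y,Z=P[...,0],P[...,1],P[...,2]
m=(Z>.076)&(Z<.1)&(X>.47)&(X<.62)&(Y>.03)&(Y<.1);print("bar",rect(P,m))
m=(Z>.03)&(Z<.2)&(X>.4)&(X<.7)&(Y>0);print(rect(P,m))
E
```

```text
{'time': np.float64(2.1833), 'joints': array([ 1.8000e-02,  3.8560e-01,  1.7434e+00, -1.0000e-04,  1.0133e+00,
        1.6976e+00]), 'eef_pos': array([0.5452, 0.0757, 0.4044]), 'ee_rot': array([ 9.985e-01, -5.440e-02, -3.000e-04,  1.000e-04]), 'force': array([-0.2096,  0.435 , -0.4942]), 'gripper_width': np.float64(0.04)}
[[-0.108 -0.953 -0.283  0.616]
 [-0.994  0.104  0.03   0.069]
 [ 0.001  0.284 -0.959  0.374]
 [ 0.     0.     0.     1.   ]]
bar (array([0.6195, 0.0964]), array([0.0063, 0.0016]), 83.5, 23)
(array([0.519 , 0.1619]), array([0.1823, 0.232 ]), 83.9, 49024)
```

View pics/w1.png

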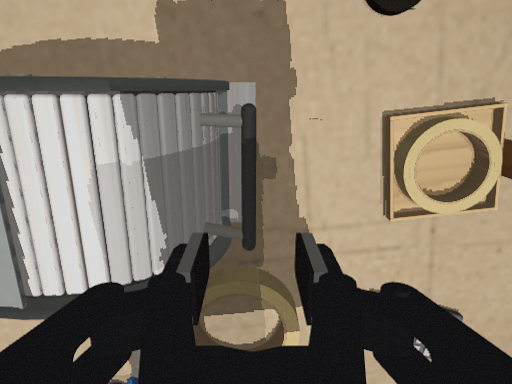

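The wrist view shows the bar upright at column 249, rows 105–248, parallel to the finger pads, whose midline is about column 252. The tray is at (447,160). I'll cast rays for the bar ends, the walls and the tray.

```bash
cat >> h.py <<'E'
def ray(c,u,v,z):
    f=192/np.tan(np.radians(c["fov_y"])/2);T=np.array(c["world_from_camera"])
    d=T[:3,:3]@np.array([(u-c["cx"])/f,(v-c["cy"])/f,1]);return (T[:3,3]+d*(z-T[2,3])/d[2])[:2].round(4)
E
python3 - <<'E'
from h import *
c=dict(np.load("w1.npz"));P=cloud(c)
for v in(115,150,180,210,240):
    row=c["color"][v].max(-1); cols=[u for u in range(238,262) if row[u]<60]
    u=np.mean(cols);print(v,cols[0],cols[-1],ray(c,u,v,.085),P[v,int(u)].round(3))
print("ends",ray(c,249,104,.083),ray(c,249,249,.083))
print("sill edge top",ray(c,256,83,.0),ray(c,256,180,.0),"tray corners z20",[ray(c,*q,.02).tolist() for q in((386,110),(506,101),(498,208),(388,219))])
m=(P[...,2]>.155)&(P[...,2]<.19);print("upper",rect(P,m))
X,Y,Z=P[...,0],P[...,1],P[...,2]
# wall inner/outer edges: dark wall top points near columns
for v,u in((85,100),(85,200)):print(P[v,u].round(3))
E
```

```text
115 241 255 [0.5951 0.0746] [0.597 0.074 0.118]
150 241 255 [0.5654 0.0779] [0.571 0.077 0.118]
180 242 255 [0.5384 0.0805] [0.547 0.08  0.117]
210 242 255 [0.51   0.0837] [0.522 0.083 0.117]
240 242 255 [0.4801 0.087 ] [0.495 0.086 0.116]
ends [0.6039 0.0728] [0.4697 0.0877]
sill edge top [0.6212 0.0639] [0.5146 0.0751] tray corners z20 [[0.5799, -0.0665], [0.5756, -0.1888], [0.4581, -0.1922], [0.4582, -0.0693]]
upper (array([0.5576, 0.1986]), array([0.0903, 0.1646]), 79.7, 25911)
[0.628 0.159 0.165]
[0.623 0.107 0.116]
```

The depth puts the bar centre at about (0.546, 0.080, 0.112), so the cover stands roughly 0.19 rad ajar; the axis comes out at about (0.562, 0.228). Now I'll grasp the bar.

send_rows(
  plan=[
    [[0, -0.002, 0], 0, 0.03],
    [[0, -0.002, 0.033], 0, 0.03],
    [[0, 0, 0.033], 0, 0.03],
    [[0, 0, 0.033], 0, 0.03],
    [[0, 0, 0.033], 0, 0.03],
  ],
)

```text
time: 2.65
eef_pos: [0.5454, 0.0796, 0.2715]
ee_rot: [0.999, -0.05, 0.0, 0.0]
force: [1.1, -0.2, 0.9]
gripper_width: 0.03
```

send_rows(
  plan=[
    [[0, 0, 0], 0, 0.03],
    [[0, 0, 0], 0, 0.02],
    [[0, 0, 0], 0, 0.0],
    [[0, 0, 0], 0, 0.0],
    [[0, 0, 0], 0, 0.0],
  ],
  force=30,
)

```text
time: 3.07
eef_pos: [0.5457, 0.0791, 0.2749]
ee_rot: [0.999, -0.052, 0.001, 0.0]
force: [-1.3, -5.2, -1.9]
gripper_width: 0.0106
```

```bash
python3 - <<'E'
from bench import r
from h import *
o=r.get_obs();print({k:np.round(o[k],4) for k in("time","eef_pos","ee_rot","force","gripper_width")})
c=r.camera("wrist");cv2.imwrite("pics/w2.png",c["color"][:,:,::-1])
import math
d=np.array([.11,.994]);
zb=o["eef_pos"][2]-.1547
print("grasp z",zb)
# arc relative to angle a0
for a0 in(22.0,23.0):
    for a in np.arange(a0,106,5): pass
E
```

```text
{'time': np.float64(3.0667), 'eef_pos': array([0.5457, 0.0791, 0.2749]), 'ee_rot': array([ 9.987e-01, -5.160e-02,  1.000e-03,  3.000e-04]), 'force': array([-1.2982, -5.1534, -1.9307]), 'gripper_width': np.float64(0.0106)}
grasp z 0.12016511911606548
```

View pics/w2.png

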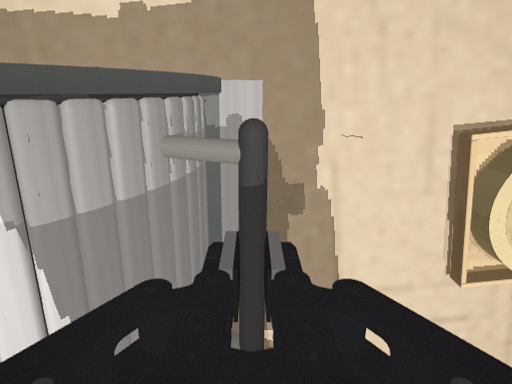

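The bar sits between the pads, but the tool was pushed up 3 mm and the width reads 10.6 mm, less than the 12 mm bar, so the grip is on its edge. I'll open, go 7 mm lower and close again.

send_rows(
  plan=[
    [[0, 0, 0], 0, 0.03],
    [[0, 0, 0], 0, 0.03],
    [[0, 0, 0.004], 0, 0.03],
    [[0, 0, 0.003], 0, 0.03],
    [[0, 0, 0], 0, 0.02],
  ],
)

```text
time: 3.53
eef_pos: [0.5456, 0.0796, 0.2654]
ee_rot: [0.999, -0.052, -0.0, 0.0]
force: [0.3, -0.5, -0.2]
gripper_width: 0.0206
```

send_rows(
  plan=[
    [[0, 0, 0], 0, 0.0],
    [[0, 0, 0], 0, 0.0],
    [[0, 0, 0], 0, 0.0],
    [[0, 0, 0], 0, 0.0],
  ],
  force=30,
)

```text
time: 3.87
eef_pos: [0.5456, 0.0792, 0.2657]
ee_rot: [0.999, -0.052, -0.0, 0.0]
force: [-0.7, -5.3, 0.7]
gripper_width: 0.011
```

Now it's a firm grip. I'll roll the cover up along the 160 mm arc, watching the forces.

send_rows(
  plan=[
    [[0, -0.0066, -0.0141], 0, 0],
    [[0, -0.0087, -0.0144], 0, 0],
    [[0, -0.01, -0.0133], 0, 0],
    [[0, -0.0115, -0.0123], 0, 0],
    [[0, -0.0126, -0.011], 0, 0],
  ],
)

```text
time: 4.28
eef_pos: [0.5508, 0.1276, 0.3324]
ee_rot: [0.999, -0.052, 0.0, 0.002]
force: [-3.9, -15.8, 12.5]
gripper_width: 0.0108
```

The tool is pushed radially outward with about 20 N. The measured chord says the bar started at 21.2° and is now at 51.1°, so I'll correct the radius and go on.

send_rows(
  plan=[
    [[0, -0.0123, -0.0117], 0, 0],
    [[0, -0.0145, -0.0084], 0, 0],
    [[0, -0.0153, -0.0068], 0, 0],
  ],
)

```text
time: 4.53
eef_pos: [0.5553, 0.1708, 0.3588]
ee_rot: [0.999, -0.052, 0.0, 0.0]
force: [1.4, -4.7, 1.7]
gripper_width: 0.0105
```

send_rows(
  plan=[
    [[0, -0.0159, -0.0059], 0, 0],
    [[0, -0.0164, -0.0035], 0, 0],
    [[0, -0.0166, -0.0018], 0, 0],
  ],
)

```text
time: 4.78
eef_pos: [0.5605, 0.22, 0.3696]
ee_rot: [0.999, -0.052, 0.001, 0.0]
force: [3.4, -3.9, 2.7]
gripper_width: 0.011
```

send_rows(
  plan=[
    [[0, -0.0168, 0], 0, 0],
    [[0, -0.0166, 0.0018], 0, 0],
    [[0, -0.0137, 0.0028], 0, 0],
    [[0, 0, 0], 0, 0],
  ],
)

```text
time: 5.12
eef_pos: [0.5655, 0.2685, 0.3643]
ee_rot: [0.999, -0.052, 0.001, -0.001]
force: [3.9, 4.0, 3.9]
gripper_width: 0.0105
```

```bash
python3 - <<'E'
from bench import r
from h import *
o=r.get_obs();print({k:np.round(o[k],4) for k in("time","joints","eef_pos","ee_rot","force","gripper_width")})
c=r.camera("side");cv2.imwrite("pics/s2.png",cv2.resize(c["color"][100:290,130:430,::-1],None,fx=2.5,fy=2.5,interpolation=2))
E
```

```text
{'time': np.float64(5.1167), 'joints': array([3.3770e-01, 5.3270e-01, 1.6021e+00, 8.0000e-04, 1.0042e+00,
       2.0112e+00]), 'eef_pos': array([0.5655, 0.2685, 0.3643]), 'ee_rot': array([ 9.987e-01, -5.150e-02,  1.100e-03, -8.000e-04]), 'force': array([3.9068, 3.96  , 3.8887]), 'gripper_width': np.float64(0.0105)}
```

View pics/s2.png

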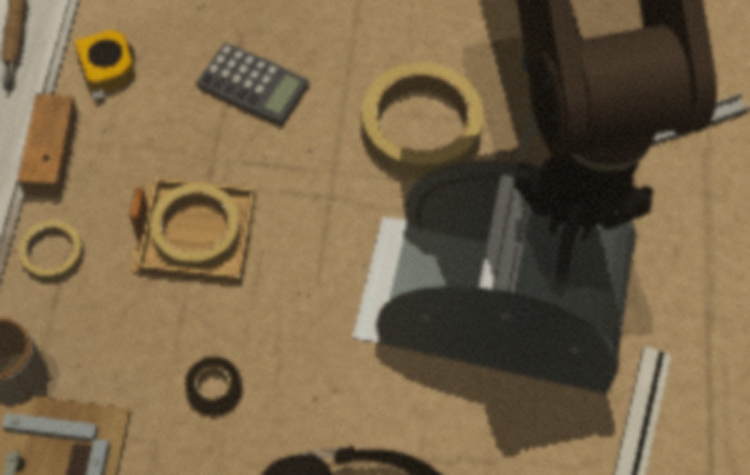

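The cover is rolled back to about 1.62 rad, with the slats bunched at (505,235) and the front open. The box, tray and bystanders look undisturbed. I'll release, rise and go over the grip plate with the jaws turned across the tray.

send_rows(
  plan=[
    [[0, 0, 0], 0, 0.03],
    [[0, 0, 0], 0, 0.03],
    [[0, 0, -0.02], 0, 0.03],
    [[0, 0, -0.03], 0, 0.03],
    [[0, 0, -0.01], 0, 0.03],
  ],
)

```text
time: 5.58
eef_pos: [0.5653, 0.266, 0.4274]
ee_rot: [0.999, -0.052, 0.001, -0.001]
force: [0.1, 0.1, 0.4]
gripper_width: 0.0301
```

send_rows(
  plan=[
    [[0, 0.0386, 0], 0, 0.03],
    [[0, 0.0386, 0], 0, 0.04],
    [[0, 0.0386, 0], 0, 0.06],
    [[0, 0.0386, 0], 0, 0.06],
    [[0, 0.0386, 0], 0, 0.06],
  ],
)

```text
time: 6.0
eef_pos: [0.5443, 0.0724, 0.424]
ee_rot: [0.999, -0.052, -0.0, 0.0]
force: [1.0, -0.4, -0.5]
gripper_width: 0.0603
```

send_rows(
  plan=[
    [[0, 0.0386, 0], 0, 0.06],
    [[0, 0.0386, 0], 0, 0.06],
    [[0, 0.0386, 0], 0, 0.06],
    [[0, 0.0386, 0], 0, 0.06],
    [[0, 0.0386, 0], 0, 0.06],
  ],
)

```text
time: 6.42
eef_pos: [0.5241, -0.1197, 0.4241]
ee_rot: [0.999, -0.052, -0.0, -0.0]
force: [0.7, -0.0, -0.3]
gripper_width: 0.0598
```

send_rows(
  plan=[
    [[0, 0.0386, 0], 0, 0.06],
    [[0, 0.0386, 0], 0, 0.06],
    [[0, 0, 0], -6.8, 0.06],
    [[0, 0, 0], -6.8, 0.06],
    [[0, 0, 0], -6.8, 0.06],
  ],
)

```text
time: 6.83
eef_pos: [0.5164, -0.1956, 0.4238]
ee_rot: [0.992, 0.127, -0.0, -0.0]
force: [1.0, -0.4, 0.6]
gripper_width: 0.0603
```

send_rows(
  plan=[
    [[0, 0, 0], -6.8, 0.06],
    [[0, 0, 0], -6.8, 0.06],
    [[0, 0, 0], -6.8, 0.06],
    [[0, 0, 0], -6.8, 0.06],
    [[0, 0, 0], -6.8, 0.06],
  ],
)

```text
time: 7.25
eef_pos: [0.5167, -0.1947, 0.4239]
ee_rot: [0.911, 0.413, -0.0, -0.0]
force: [-0.5, 0.4, 0.5]
gripper_width: 0.0599
```

send_rows(
  plan=[
    [[0, 0, 0], -6.8, 0.06],
    [[0, 0, 0], -6.8, 0.06],
    [[0, 0, 0], -6.8, 0.06],
    [[0, 0, 0], -6.8, 0.06],
    [[0, 0, 0], -6.8, 0.06],
  ],
)

```text
time: 7.67
eef_pos: [0.5167, -0.1946, 0.4239]
ee_rot: [0.75, 0.661, -0.0, -0.0]
force: [-0.1, 0.0, -0.2]
gripper_width: 0.0599
```

send_rows(
  plan=[
    [[0, 0, 0], -7.0, 0.06],
    [[0, 0, 0], 0, 0.06],
  ],
)

```text
time: 7.83
eef_pos: [0.5167, -0.1947, 0.4239]
ee_rot: [0.709, 0.705, -0.0, -0.0]
force: [1.7, 0.0, 0.5]
gripper_width: 0.0603
```

```bash
python3 - <<'E'
from bench import r
from h import *
o=r.get_obs();print({k:np.round(o[k],4) for k in("time","joints","eef_pos","ee_rot","force","gripper_width")})
c=r.camera("wrist");np.savez("w3.npz",**c);cv2.imwrite("pics/w3.png",c["color"][:,:,::-1])
P=cloud(c);X,Y,Z=P[...,0],P[...,1],P[...,2]
t=(X>.42)&(X<.62)&(Y>-.3)&(Y<-.03)
for lo,hi in((.058,.075),(.024,.035),(.015,.023)):
    m=t&(Z>lo)&(Z<hi);print(lo,rect(P,m),np.median(P[m],0).round(4))
c=r.camera("top");np.savez("t3.npz",**c)
E
```

```text
{'time': np.float64(7.8333), 'joints': array([-0.48  ,  0.3675,  1.7143,  0.    ,  1.0605, -0.4752]), 'eef_pos': array([ 0.5167, -0.1947,  0.4239]), 'ee_rot': array([ 7.088e-01,  7.054e-01, -1.000e-04, -3.000e-04]), 'force': array([1.6943, 0.0221, 0.485 ]), 'gripper_width': np.float64(0.0603)}
0.058 (array([ 0.5151, -0.1952]), array([0.0388, 0.0103]), 0.6, 408) [ 0.5146 -0.1943  0.0654]
0.024 (array([ 0.5162, -0.1352]), array([0.1023, 0.1108]), 36.5, 3694) [ 0.5135 -0.1283  0.0301]
0.015 (array([ 0.5207, -0.1861]), array([0.1286, 0.2432]), 6.6, 2810) [ 0.5352 -0.1602  0.02  ]
```

View pics/w3.png

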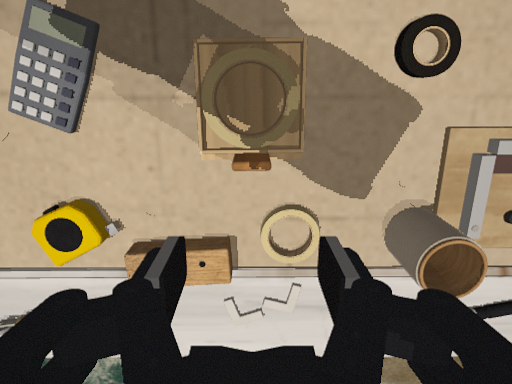

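The tray is dead ahead: the plate at pixel (251,161) is at world (0.515, -0.1945), between the jaws' lines (midline about column 252). I'll descend to just above roll height, shifted 3 mm outward, then grip.

send_rows(
  plan=[
    [[-0.0033, -0.0017, 0.036], 0, 0.06],
    [[0, 0, 0.04], 0, 0.06],
    [[0, 0, 0.04], 0, 0.06],
    [[0, 0, 0.04], 0, 0.06],
    [[0, 0, 0.035], 0, 0.06],
  ],
)

```text
time: 8.35
eef_pos: [0.5146, -0.1978, 0.2312]
ee_rot: [0.712, 0.702, -0.0, -0.0]
force: [1.4, -1.5, 0.1]
gripper_width: 0.0602
```

send_rows(
  plan=[
    [[0, 0, 0.018], 0, 0.06],
    [[0, 0, 0.01], 0, 0.06],
    [[0, 0, 0], 0, 0.05],
    [[0, 0, 0], 0, 0.03],
    [[0, 0, 0], 0, 0.03],
  ],
  force=25,
)

```text
time: 8.77
eef_pos: [0.5154, -0.1981, 0.2065]
ee_rot: [0.711, 0.703, 0.0, 0.001]
force: [-0.5, -0.0, -2.9]
gripper_width: 0.0393
```

send_rows(
  plan=[
    [[0, 0, 0], 0, 0.03],
    [[0, 0, 0], 0, 0.03],
  ],
)

```text
time: 8.93
eef_pos: [0.5153, -0.198, 0.2064]
ee_rot: [0.711, 0.703, 0.0, 0.001]
force: [0.4, -0.2, -3.2]
gripper_width: 0.0396
```

Gripped at 39.6 mm. I'll ease down 1.5 mm and turn the tray in place to the box's heading; the grip point already lies on the box's centre line.

send_rows(
  plan=[
    [[0, 0, 0.0015], 0, 0.03],
    [[0, 0, 0], 1.5, 0.03],
    [[0, 0, 0], 1.5, 0.03],
    [[0, 0, 0], 1.5, 0.03],
    [[0, 0, 0], 1.2, 0.03],
  ],
)

```text
time: 9.35
eef_pos: [0.5153, -0.198, 0.2056]
ee_rot: [0.745, 0.667, 0.0, 0.001]
force: [-2.2, 0.9, 15.2]
gripper_width: 0.0397
```

```bash
python3 - <<'E'
from bench import r
from h import *
o=r.get_obs();print({k:np.round(o[k],4) for k in("time","eef_pos","ee_rot","force","gripper_width")})
q=o["ee_rot"];print("tool x deg",2*np.degrees(np.arctan2(q[1],q[0])))
c=r.camera("wrist");np.savez("w4.npz",**c);cv2.imwrite("pics/w4.png",c["color"][:,:,::-1])
P=cloud(c);X,Y,Z=P[...,0],P[...,1],P[...,2]
d=np.array([.11,.994]);l=np.array([.994,-.11])
s=(X*d[0]+Y*d[1])-.288;t=(X*l[0]+Y*l[1])-.5335
m=(np.abs(t)<.1)&(s>-.2)&(s<.0)
print("wall pts lat", [ (k,np.nanpercentile(t[m&(Z>.03)&(Z<.16)&(np.sign(t)==k)],[1,10,50,90,99]).round(3)) for k in(-1,1) if (m&(Z>.03)&(Z<.16)&(np.sign(t)==k)).sum()>20])
E
```

```text
{'time': np.float64(9.35), 'eef_pos': array([ 0.5153, -0.198 ,  0.2056]), 'ee_rot': array([7.450e-01, 6.671e-01, 3.000e-04, 1.200e-03]), 'force': array([-2.1503,  0.9026, 15.2173]), 'gripper_width': np.float64(0.0397)}
tool x deg 83.68107484565452
wall pts lat []
```

View pics/w4.png

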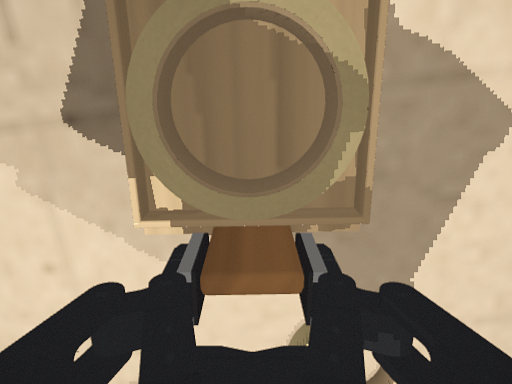

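The grip is good, with the tray square in the pads. Now pressing 15 N, so I'll ease up 1 mm and slide ahead to the sill.

send_rows(
  plan=[
    [[0.008, 0, -0.001], 0, 0.03],
    [[0.015, 0, 0], 0, 0.03],
    [[0.018, 0, 0], 0, 0.03],
    [[0.018, 0, 0], 0, 0.03],
    [[0.018, 0, 0], 0, 0.03],
  ],
)

```text
time: 9.82
eef_pos: [0.5239, -0.121, 0.2057]
ee_rot: [0.745, 0.667, 0.0, 0.001]
force: [0.1, -4.2, 3.2]
gripper_width: 0.0398
```

send_rows(
  plan=[
    [[0.018, 0, 0], 0, 0.03],
    [[0.018, 0, 0], 0, 0.03],
    [[0.012, 0, 0], 0, 0.03],
    [[0.005, 0, 0], 0, 0.03],
  ],
)

```text
time: 10.15
eef_pos: [0.5297, -0.0676, 0.2057]
ee_rot: [0.744, 0.668, 0.0, 0.001]
force: [-1.0, -6.6, 7.4]
gripper_width: 0.0394
```

```bash
python3 - <<'E'
from bench import r
from h import *
o=r.get_obs();print({k:np.round(o[k],4) for k in("time","eef_pos","force","gripper_width")})
c=r.camera("side");cv2.imwrite("pics/s5.png",cv2.resize(c["color"][110:280,170:410,::-1],None,fx=3,fy=3,interpolation=2))
E
```

```text
{'time': np.float64(10.15), 'eef_pos': array([ 0.5297, -0.0676,  0.2057]), 'force': array([-1.019 , -6.6482,  7.3893]), 'gripper_width': np.float64(0.0394)}
```

View pics/s5.png

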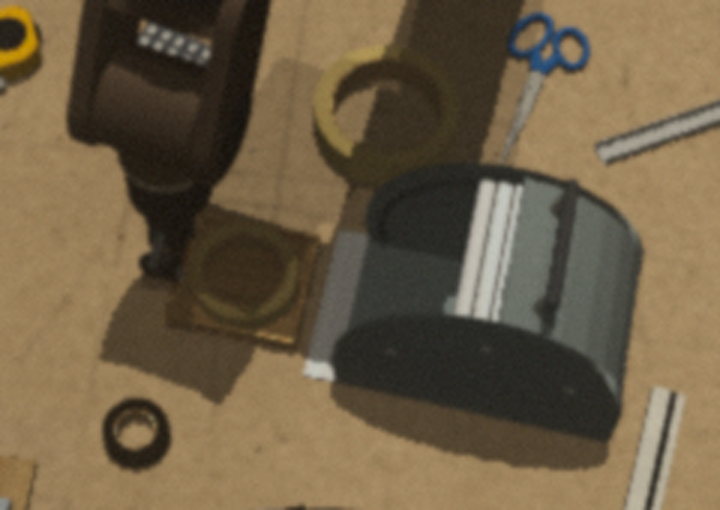

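The tray is aligned in front of the sill (crop (250,280), sill at (335,305)) with the cover open. Next it goes up the sill in small steps.

send_rows(
  plan=[
    [[0.01, 0, -0.0007], 0, 0.03],
    [[0.012, 0, 0], 0, 0.03],
    [[0.012, 0, 0], 0, 0.03],
    [[0.012, 0, -0.0003], 0, 0.03],
    [[0.012, 0, -0.0005], 0, 0.03],
  ],
)

```text
time: 10.62
eef_pos: [0.5358, -0.0101, 0.2065]
ee_rot: [0.745, 0.667, 0.0, 0.0]
force: [0.3, -3.7, 1.9]
gripper_width: 0.0398
```

send_rows(
  plan=[
    [[0.0115, 0, -0.001], 0, 0.03],
    [[0.0115, 0, -0.0011], 0, 0.03],
    [[0.0115, 0, -0.0011], 0, 0.03],
    [[0.0115, 0, -0.0012], 0, 0.03],
    [[0.0115, 0, -0.0012], 0, 0.03],
  ],
)

```text
time: 11.03
eef_pos: [0.5419, 0.0475, 0.2117]
ee_rot: [0.745, 0.667, -0.0, -0.0]
force: [-0.0, 0.4, -3.3]
gripper_width: 0.0398
```

send_rows(
  plan=[
    [[0.013, 0, 0], 0, 0.03],
    [[0.015, 0, 0], 0, 0.03],
    [[0.015, 0, 0], 0, 0.03],
    [[0.015, 0, 0], 0, 0.03],
    [[0.015, 0, 0], 0, 0.03],
  ],
)

```text
time: 11.45
eef_pos: [0.55, 0.1201, 0.2117]
ee_rot: [0.745, 0.667, -0.0, -0.0]
force: [0.4, -0.3, -4.0]
gripper_width: 0.0394
```

send_rows(
  plan=[
    [[0.008, 0, 0.0003], 0, 0.03],
    [[0.004, 0, 0.0003], 0, 0.03],
    [[0.003, 0, 0], 0, 0.03],
  ],
)

```text
time: 11.7
eef_pos: [0.5516, 0.1339, 0.2115]
ee_rot: [0.745, 0.668, -0.0, 0.0]
force: [-0.3, -3.7, 1.8]
gripper_width: 0.0399
```

send_rows(
  plan=[
    [[0.003, 0, 0], 0, 0.03],
    [[0.002, 0, 0], 0, 0.03],
    [[0.0015, 0, 0], 0, 0.03],
    [[0, 0, 0], 0, 0.03],
  ],
)

```text
time: 12.03
eef_pos: [0.5525, 0.1398, 0.2115]
ee_rot: [0.745, 0.667, 0.0, 0.0]
force: [-0.9, -1.7, 4.4]
gripper_width: 0.0395
```

send_rows(
  plan=[
    [[0.0015, 0, 0], 0, 0.03],
    [[0.001, 0, 0], 0, 0.03],
    [[0.001, 0, 0], 0, 0.03],
    [[0, 0, 0], 0, 0.03],
  ],
)

```text
time: 12.37
eef_pos: [0.5528, 0.1432, 0.2115]
ee_rot: [0.745, 0.667, 0.0, 0.0]
force: [0.3, -4.8, 5.4]
gripper_width: 0.0397
```

send_rows(
  plan=[
    [[0.001, 0, 0], 0, 0.03],
    [[0.001, 0, 0], 0, 0.03],
    [[0, 0, 0], 0, 0.03],
  ],
)

```text
time: 12.62
eef_pos: [0.5531, 0.1452, 0.2115]
ee_rot: [0.745, 0.667, 0.0, 0.0]
force: [0.3, -4.0, 5.1]
gripper_width: 0.0394
```

send_rows(
  plan=[
    [[0.001, 0, 0], 0, 0.03],
    [[0.001, 0, 0], 0, 0.03],
    [[0, 0, 0], 0, 0.03],
  ],
)

```text
time: 12.87
eef_pos: [0.5529, 0.1462, 0.2115]
ee_rot: [0.745, 0.667, -0.001, 0.0]
force: [-4.3, -17.6, 8.3]
gripper_width: 0.0398
```

Contact: 17.6 N at y=0.146, against a predicted 0.145, so the tray stands against the stop. I'll ease off, release, rise straight up and check.

send_rows(
  plan=[
    [[-0.0005, 0, 0], 0, 0.03],
    [[0, 0, 0], 0, 0.055],
    [[0, 0, 0], 0, 0.055],
    [[0, 0, -0.01], 0, 0.055],
    [[0, 0, -0.03], 0, 0.055],
  ],
)

```text
time: 13.28
eef_pos: [0.5526, 0.147, 0.249]
ee_rot: [0.745, 0.667, -0.002, -0.002]
force: [0.9, 0.5, 0.2]
gripper_width: 0.0552
```

send_rows(
  plan=[
    [[-0.005, 0, -0.035], 0, 0.055],
    [[-0.005, 0, -0.035], 0, 0.055],
    [[-0.005, 0, -0.035], 0, 0.055],
    [[-0.005, 0, -0.035], 0, 0.055],
    [[-0.005, 0, -0.035], 0, 0.055],
  ],
)

```text
time: 13.7
eef_pos: [0.5498, 0.1221, 0.4289]
ee_rot: [0.745, 0.667, 0.0, 0.0]
force: [-0.5, 0.3, 0.7]
gripper_width: 0.055
```

```bash
python3 - <<'E'
from bench import r
from h import *
o=r.get_obs();print({k:np.round(o[k],4) for k in("time","joints","eef_pos","ee_rot","force","gripper_width")})
c=r.camera("wrist");np.savez("w6.npz",**c);cv2.imwrite("pics/w6.png",c["color"][:,:,::-1])
P=cloud(c);X,Y,Z=P[...,0],P[...,1],P[...,2]
d=np.array([.11,.994]);l=np.array([.994,-.11])
s=(X*d[0]+Y*d[1])-.288;t=(X*l[0]+Y*l[1])-.5335
for n,m in(("plate",(Z>.062)&(Z<.08)&(np.abs(t)<.04)&(s<-.04)&(s>-.12)),("roll",(Z>.032)&(Z<.04)&(np.abs(t)<.06)&(s<.05)&(s>-.09)),("bar",(Z>.19)&(Z<.23)&(np.abs(t)<.08)),("sill?",(Z<.012)&(Z>.003)&(np.abs(t)<.1)&(s<-.1)&(s>-.17))):
    if m.sum()>5:print(n,m.sum(),"s",np.percentile(s[m],[2,50,98]).round(4),"t",np.percentile(t[m],[2,50,98]).round(4),"z",np.median(Z[m]).round(4))
E
```

```text
{'time': np.float64(13.7), 'joints': array([1.0130e-01, 3.7840e-01, 1.6820e+00, 3.0000e-04, 1.0804e+00,
       2.1050e-01]), 'eef_pos': array([0.5498, 0.1221, 0.4289]), 'ee_rot': array([7.447e-01, 6.674e-01, 4.000e-04, 1.000e-04]), 'force': array([-0.5295,  0.2963,  0.6972]), 'gripper_width': np.float64(0.055)}
plate 427 s [-0.0851 -0.079  -0.0751] t [-0.0194 -0.0018  0.017 ] z 0.0714
roll 1376 s [-0.075  -0.0542 -0.034 ] t [-0.0465 -0.0029  0.0415] z 0.0362
sill? 4573 s [-0.1488 -0.1235 -0.101 ] t [-0.0719 -0.0018  0.0693] z 0.0063
```

View pics/w6.png

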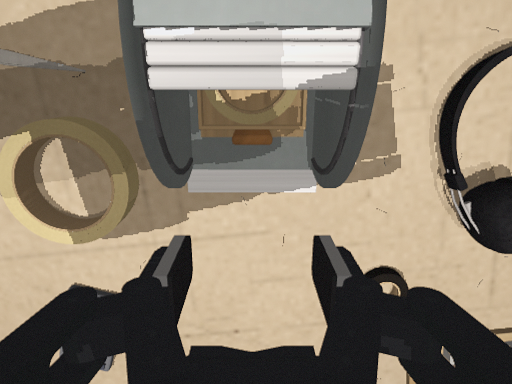

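The tray is in the box: plate centre at s=-0.0795 (expected -0.080), lateral -2 mm, plate top at 71 mm, so flat on the floor. Now turn back and regrip the bar where I left it.

send_rows(
  plan=[
    [[0, 0, 0], 7, 0.04],
    [[0, 0, 0], 7, 0.03],
    [[0, 0, 0], 7, 0.03],
    [[0, 0, 0], 7, 0.03],
    [[0, 0, 0], 7, 0.03],
  ],
)

```text
time: 14.17
eef_pos: [0.5501, 0.1224, 0.4267]
ee_rot: [0.912, 0.41, 0.0, -0.0]
force: [-0.3, -0.2, 0.2]
gripper_width: 0.0301
```

send_rows(
  plan=[
    [[0, 0, 0], 7, 0.03],
    [[0, 0, 0], 7, 0.03],
    [[0, 0, 0], 7, 0.03],
    [[0, 0, 0], 7, 0.03],
    [[0, 0, 0], 7, 0.03],
  ],
)

```text
time: 14.58
eef_pos: [0.5502, 0.1224, 0.4267]
ee_rot: [0.993, 0.117, 0.0, -0.0]
force: [0.4, 0.2, 0.3]
gripper_width: 0.0302
```

send_rows(
  plan=[
    [[0, 0, 0], 7, 0.03],
    [[0, 0, 0], 7, 0.03],
    [[0, 0, 0], 6, 0.03],
    [[0, 0, 0], 0, 0.03],
  ],
)

```text
time: 14.92
eef_pos: [0.5502, 0.1224, 0.4266]
ee_rot: [0.998, -0.057, 0.0, -0.0]
force: [0.5, 0.6, 0.3]
gripper_width: 0.03
```

send_rows(
  plan=[
    [[0, -0.0368, 0], 0, 0.03],
    [[0, -0.0368, 0], 0, 0.03],
    [[0, -0.0368, 0], 0, 0.03],
    [[0, -0.0368, 0], 0, 0.03],
    [[0, 0, 0], 0, 0.03],
  ],
)

```text
time: 15.33
eef_pos: [0.5662, 0.2735, 0.4262]
ee_rot: [0.999, -0.051, 0.0, -0.001]
force: [0.2, -0.4, 0.7]
gripper_width: 0.03
```

```bash
python3 - <<'E'
from bench import r
from h import *
o=r.get_obs();print({k:np.round(o[k],4) for k in("time","joints","eef_pos","ee_rot","force","gripper_width")})
c=r.camera("wrist");P=cloud(c);X,Y,Z=P[...,0],P[...,1],P[...,2];np.savez("w7.npz",**c)
m=(Z>.195)&(Z<.225)&(X>.5)&(X<.64)&(Y>.22)&(Y<.32)&(c["color"].max(-1)<70)
print("bar",rect(P,m),np.nanmedian(P[m],0).round(4))
E
```

```text
{'time': np.float64(15.3333), 'joints': array([3.4490e-01, 4.7690e-01, 1.5226e+00, 1.3000e-03, 1.1410e+00,
       2.0171e+00]), 'eef_pos': array([0.5662, 0.2735, 0.4262]), 'ee_rot': array([ 9.987e-01, -5.090e-02,  3.000e-04, -8.000e-04]), 'force': array([ 0.2189, -0.3529,  0.7057]), 'gripper_width': np.float64(0.03)}
bar (array([0.5664, 0.2694]), array([0.0119, 0.1214]), 83.8, 3484) [0.574  0.2689 0.2102]
```

send_rows(
  plan=[
    [[0, 0, 0], 0, 0.03],
    [[0, 0, 0.02], 0, 0.03],
    [[0, 0, 0.02], 0, 0.03],
    [[0, 0, 0.015], 0, 0.03],
    [[0, 0, 0.008], 0, 0.03],
  ],
)

```text
time: 15.8
eef_pos: [0.5663, 0.2671, 0.3618]
ee_rot: [0.999, -0.055, -0.001, 0.001]
force: [0.3, 0.2, -0.0]
gripper_width: 0.0296
```

send_rows(
  plan=[
    [[0, 0, 0], 0, 0.02],
    [[0, 0, 0], 0, 0.0],
    [[0, 0, 0], 0, 0.0],
    [[0, 0, 0], 0, 0.0],
    [[0, 0, 0], 0, 0.0],
  ],
  force=30,
)

```text
time: 16.22
eef_pos: [0.5666, 0.2681, 0.3636]
ee_rot: [0.998, -0.055, 0.0, 0.0]
force: [1.5, -4.1, -6.3]
gripper_width: 0.0109
```

Gripped. Now I'll roll the cover down along the same arc.

send_rows(
  plan=[
    [[0, 0.0164, -0.0042], 0, 0],
    [[0, 0.0167, -0.0017], 0, 0],
    [[0, 0.0167, 0], 0, 0],
    [[0, 0.0167, 0.0019], 0, 0],
    [[0, 0.0164, 0.0035], 0, 0],
  ],
)

```text
time: 16.63
eef_pos: [0.5572, 0.1859, 0.3656]
ee_rot: [0.998, -0.055, 0.002, -0.001]
force: [1.3, 4.1, 4.6]
gripper_width: 0.0107
```

send_rows(
  plan=[
    [[0, 0.0159, 0.0047], 0, 0],
    [[0, 0.0152, 0.0069], 0, 0],
    [[0, 0.0145, 0.0084], 0, 0],
  ],
)

```text
time: 16.88
eef_pos: [0.5523, 0.1402, 0.3452]
ee_rot: [0.998, -0.055, 0.002, -0.001]
force: [-0.5, 0.3, 7.1]
gripper_width: 0.0106
```

send_rows(
  plan=[
    [[0, 0.0135, 0.0099], 0, 0],
    [[0, 0.0124, 0.0113], 0, 0],
  ],
)

```text
time: 17.05
eef_pos: [0.5495, 0.1141, 0.3235]
ee_rot: [0.998, -0.055, 0.001, -0.0]
force: [1.6, 4.1, 2.6]
gripper_width: 0.0108
```

send_rows(
  plan=[
    [[0, 0.0112, 0.0124], 0, 0],
    [[0, 0.0098, 0.0136], 0, 0],
    [[0, 0.0083, 0.0146], 0, 0],
  ],
)

```text
time: 17.3
eef_pos: [0.5464, 0.0849, 0.2824]
ee_rot: [0.998, -0.055, 0.001, -0.0]
force: [-0.2, 4.7, 1.3]
gripper_width: 0.011
```

send_rows(
  plan=[
    [[0, 0.0068, 0.0153], 0, 0],
    [[0, 0.004, 0.012], 0, 0],
    [[0, 0, 0], 0, 0],
  ],
)

```text
time: 17.55
eef_pos: [0.5455, 0.0738, 0.2534]
ee_rot: [0.998, -0.055, 0.0, 0.0]
force: [-0.1, -6.5, -1.1]
gripper_width: 0.0109
```

send_rows(
  plan=[
    [[0, 0.001, 0.004], 0, 0],
    [[0, 0.0006, 0.003], 0, 0],
    [[0, 0.0003, 0.002], 0, 0],
    [[0, 0, 0], 0, 0],
  ],
)

```text
time: 17.88
eef_pos: [0.5452, 0.072, 0.246]
ee_rot: [0.998, -0.055, 0.0, 0.001]
force: [0.1, -12.3, 0.1]
gripper_width: 0.0107
```

send_rows(
  plan=[
    [[0, 0.0002, 0.001], 0, 0],
    [[0, 0, 0.001], 0, 0],
    [[0, 0, 0], 0, 0],
  ],
)

```text
time: 18.13
eef_pos: [0.5452, 0.0717, 0.2443]
ee_rot: [0.999, -0.055, 0.001, 0.001]
force: [-1.0, -14.1, 3.1]
gripper_width: 0.0105
```

send_rows(
  plan=[
    [[0, 0.001, 0.001], 0, 0],
    [[0, 0.0005, 0.001], 0, 0],
    [[0, 0, 0], 0, 0],
  ],
)

```text
time: 18.38
eef_pos: [0.545, 0.071, 0.2421]
ee_rot: [0.998, -0.055, 0.001, 0.0]
force: [-1.0, -7.5, 4.1]
gripper_width: 0.0108
```

send_rows(
  plan=[
    [[0, 0, 0.001], 0, 0],
    [[0, 0, 0.001], 0, 0],
    [[0, 0, 0], 0, 0],
  ],
)

```text
time: 18.63
eef_pos: [0.545, 0.0708, 0.2404]
ee_rot: [0.999, -0.055, 0.001, 0.0]
force: [-1.4, -11.4, 6.5]
gripper_width: 0.0104
```

send_rows(
  plan=[
    [[0, 0.0005, 0.001], 0, 0],
    [[0, 0, 0.001], 0, 0],
    [[0, 0, 0], 0, 0],
  ],
)

```text
time: 18.88
eef_pos: [0.5449, 0.0706, 0.2399]
ee_rot: [0.999, -0.055, 0.001, 0.0]
force: [-6.5, -7.7, 26.1]
gripper_width: 0.0105
```

send_rows(
  plan=[
    [[0, 0.0005, 0.001], 0, 0],
    [[0, 0, 0], 0, 0],
  ],
)

```text
time: 19.05
eef_pos: [0.5448, 0.0705, 0.2398]
ee_rot: [0.999, -0.055, 0.002, -0.0]
force: [-9.2, -3.6, 36.6]
gripper_width: 0.0109
```

The end stop is reached: z stays at 0.240 while the force climbs to 37 N. I'll relax, open, rise clear and check.

send_rows(
  plan=[
    [[0, 0, -0.0015], 0, 0],
    [[0, 0, 0], 0, 0.03],
    [[0, 0, 0], 0, 0.03],
    [[0, 0, 0], 0, 0.03],
    [[0, 0, -0.01], 0, 0.03],
  ],
)

```text
time: 19.47
eef_pos: [0.5444, 0.0706, 0.2469]
ee_rot: [0.998, -0.055, -0.001, 0.0]
force: [-0.4, -1.1, -0.7]
gripper_width: 0.03
```

send_rows(
  plan=[
    [[0, 0, -0.03], 0, 0.03],
    [[0, 0, -0.03], 0, 0.03],
    [[0, 0, -0.03], 0, 0.03],
    [[0, 0, -0.03], 0, 0.03],
    [[0, 0, 0], 0, 0.03],
  ],
)

```text
time: 19.88
eef_pos: [0.5451, 0.0707, 0.3739]
ee_rot: [0.998, -0.055, 0.004, -0.0]
force: [0.6, 0.5, -0.6]
gripper_width: 0.03
```

```bash
python3 - <<'E'
from bench import r
from h import *
o=r.get_obs();print({k:np.round(o[k],4) for k in("time","joints","eef_pos","ee_rot","force","gripper_width")})
c=r.camera("wrist");P=cloud(c);np.savez("w8.npz",**c);cv2.imwrite("pics/w8.png",c["color"][:,:,::-1])
for v in(130,150,170,190,200):
    row=c["color"][v].max(-1);cols=[u for u in range(225,280) if row[u]<60]
    if cols:u=int(np.mean(cols));print(v,cols[0],cols[-1],P[v,u].round(4))
# box moved? compare hood points (side & top, high z, Y>.24)
for n in("top","side"):
    a=cloud(dict(np.load(n+"0.npz")));cc=r.camera(n);b=cloud(cc);np.savez(n+"8.npz",**cc)
    for Q in(a,b):
        m=(Q[...,2]>.06)&(Q[...,2]<.172)&(Q[...,1]>.26)&(Q[...,1]<.42)&(Q[...,0]>.45)&(Q[...,0]<.7);print(n,rect(Q,m),Q[m].mean(0).round(4))
    def black(Q,col):
        m=(Q[...,0]>.6)&(Q[...,0]<.75)&(Q[...,1]>-.13)&(Q[...,1]<-.03)&(col.max(-1)<60);return Q[m][:,:2].mean(0).round(4)
    print("black",black(a,np.load(n+"0.npz")["color"]),black(b,cc["color"]))
    for Q in(a,b):
        m=(Q[...,0]>.35)&(Q[...,0]<.5)&(Q[...,1]>-.38)&(Q[...,1]<-.25)&(Q[...,2]>.03)&(Q[...,2]<.045);print("pine",rect(Q,m))
E
```

```text
{'time': np.float64(19.8833), 'joints': array([ 0.0088,  0.4185,  1.7828, -0.    ,  0.9322,  1.689 ]), 'eef_pos': array([0.5451, 0.0707, 0.3739]), 'ee_rot': array([ 9.985e-01, -5.470e-02,  4.100e-03, -2.000e-04]), 'force': array([ 0.6262,  0.509 , -0.6477]), 'gripper_width': np.float64(0.03)}
130 247 259 [0.5886 0.0664 0.0895]
150 245 259 [0.5737 0.0688 0.0903]
170 246 259 [0.5579 0.0705 0.0891]
190 246 259 [0.5418 0.0723 0.0894]
200 246 259 [0.5337 0.0732 0.0901]
top (array([0.5703, 0.3036]), array([0.1012, 0.1588]), 84.3, 1212) [0.5661 0.306  0.1464]
top (array([0.5704, 0.3034]), array([0.1027, 0.1588]), 84.3, 1220) [0.5679 0.3058 0.1466]
black [ 0.7007 -0.0758] [ 0.7005 -0.0759]
pine (array([ 0.428 , -0.3255]), array([0.1247, 0.0481]), 2.8, 580)
pine (array([ 0.4278, -0.3254]), array([0.1243, 0.0476]), 3.6, 584)
side (array([0.5706, 0.304 ]), array([0.1001, 0.165 ]), 83.7, 2018) [0.5872 0.3029 0.1366]
side (array([0.5698, 0.3039]), array([0.1007, 0.1651]), 83.3, 2020) [0.587  0.3029 0.1365]
black [ 0.7087 -0.0777] [ 0.7098 -0.0771]
pine (array([ 0.4285, -0.3291]), array([0.1274, 0.0481]), 3.4, 559)
pine (array([ 0.4282, -0.3286]), array([0.1282, 0.0483]), 3.0, 549)
```

View pics/w8.png

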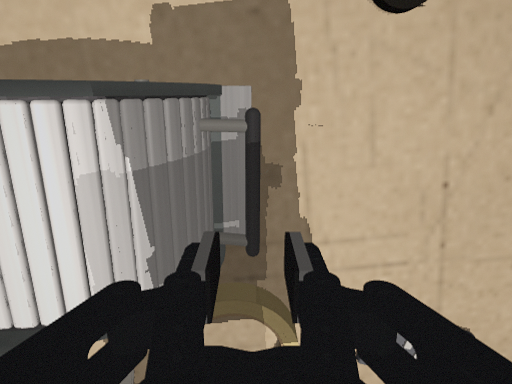

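The bar's top reads 0.0897 m, against 0.0893 m for fully shut. The gripper is clear above it, and the box, block and black tape stand where they were. I'll hand the job in.

```bash
python3 -c "
from bench import r
print(r.finish_job())"
```

```text
the job is handed in; nothing more can be done
None
```

The job is done and handed in at about 20 s of the 72 s; the hand-in reports no verdict. I rolled the cover back to about 1.62 rad by its bar. Then I slid the tray by its grip plate over the sill to the stop, and rolled the cover down onto its end stop.

**Last checks**
- **Cover:** it is shut. The bar's top reads 89.7 mm against a nominal 89.3 mm, and the bar stayed put while the force rose from 26 to 37 N at the end stop. That is near the 40 N limit, which applies to the arm and gripper body; this was the fingers' grip on the bar.
- **Tray:** before I shut the cover, its plate centre stood at box x = -79.5 mm (ideal -80) and about 2 mm off centre. The plate's top was 71 mm up, so the tray was flat, and I felt the stop at about 18 N. It could not be seen again once the cover was shut.
- **Roll:** it lay flat in the tray when last seen, with its top at about 36 mm. I did not measure its offset from the tray's centre.
- **Box, pine block and black tape:** each was within about 1 mm of its starting place.
- **Robot:** it was clear of everything at hand-in.

**What disagreed**
- The cover was not shut at the start but about 0.16–0.19 rad ajar, so my first arc was slightly off. It pressed about 20 N radially before I corrected it.
- The first grip on the bar was too near the fingertips, so I redid it lower.

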